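Probe rod held centred in the open guide bore

TASK

Take the probe rod by its handle, lift it out of its stand and lower it through the guide bore of the fixture that is not stopped by the plug, without letting the rod touch the bore walls, the fixture or the plug. Stop when the underside of the rod's collar is about 10 mm above the plate's top face, and finish still holding the rod there in the gripper: upright, centred in the bore, still and touching nothing else. Do not shift the loose parts that lie around.

Things in the scene. Friction and masses are not known exactly. Their poses are not given: they have to be found in the camera images.
- probe: Steel probe rod, one rigid piece 136 mm long, about 0.18 kg, hanging upright in its stand at the start. Origin at the centre of its lower end (tip), z up along the rod. From the tip: stem 12 mm diameter to 70 mm, collar 26 mm diameter from 70 to 76 mm, round handle 22 mm diameter from 76 to 136 mm (grip it about 110 mm above the tip).
- probe_collar (a point): Centre of the underside of the probe's collar, on the rod's axis, 70 mm above the tip.
- stand: Low grey-painted stand fixed to the bench; origin under its centre, on the bench. Base 78 x 78 mm; top plate 64 x 64 mm, its top 85 mm above the bench, with an 18 mm through hole at its centre in which the probe hangs by its collar, tip 15 mm above the bench. Lift the rod straight up by more than 70 mm to clear it.
- fixture: Gauging fixture fixed to the bench: steel plate 84 (x) x 172 (y) x 30 mm on four posts over a base. Origin under its centre on the bench, z up; plate top 90 mm, underside 60 mm above the bench, only air between plate and base (8 mm thick). Two upright 26 mm through bores at its own y = +40 and -40 mm: one plugged, one open. Screw heads 3 mm high at the corners.
- bore_a (a point): Centre of the mouth of the bore at the fixture's own y = +40 mm, on the plate's top face; z up along the bore.
- bore_b (a point): Centre of the mouth of the bore at the fixture's own y = -40 mm, on the plate's top face; z up along the bore.
- plug: Dark steel blanking plug fixed in one of the two bores, either one. Origin on its axis at the level of the plate's top face; flange 37 mm diameter, 5 mm high; knob 26 mm diameter up to 14 mm above the plate. The other bore is open, with a flat ring (39 mm inside, 47 mm outside diameter, 3 mm high) lying round its mouth.
- shell_mill: Loose bystander: brown toothed cutter standing on end, 39 mm diameter, 46 mm high, origin under its centre.
- hex_nut: Loose bystander: steel hexagon nut 23 x 25 x 16 mm, origin under its centre.
- round_slug: Loose bystander: sawn round steel slug standing on end, 54 mm diameter, 50 mm high, origin under its centre.
- slot_block: Loose bystander: steel block 66 x 48 x 30 mm with a slot along its top, origin under its centre.
Mind the look-alikes: they are no part of the job. Leave any blue look-alike of the probe alone.

How it is judged:
On the way:
1. the probe is in the gripper, lifted clear out of the stand (height (world z) of probe above 0.09 m and contact force between the fingers and probe above 1 N), for 0.1 s.
At the end, for the whole second after the job is handed in: The probe is held by the fingers through the open bore (not the plugged one): tip and collar both within 4 mm of the bore's axis, tilt under 5 degrees, underside of the collar 4 to 16 mm above the plate's top face, no contact with the fixture, at rest (under 10 mm/s and 0.1 rad/s) (((horizontal distance between each of probe, probe_collar and bore_a below 0.004 m and z of probe_collar in the frame of bore_a between 0.004 and 0.016 m and horizontal distance between plug and bore_a above 0.04 m) or (horizontal distance between each of probe, probe_collar and bore_b below 0.004 m and z of probe_collar in the frame of bore_b between 0.004 and 0.016 m and horizontal distance between plug and bore_b above 0.04 m)) and angle between probe's own z axis and vertical below 0.09 rad and contact force between the fingers and probe above 1 N and contact force between probe and fixture below 0.1 N and linear speed of probe below 0.01 m/s and angular speed of probe below 0.1 rad/s); the arm keeps its last pose, push and grip.
It fails at once if the probe touches the fixture or the plug (contact force between probe and fixture above 0.3 N or contact force between probe and plug above 0.3 N).
It fails at once if a loose bystander is shifted by more than 20 mm (distance of any of shell_mill, hex_nut, round_slug, slot_block from where it was at the start of the episode above 0.02 m).
It also fails if it takes over 48 s, if anything falls off the work surface, if the arm or the gripper's body presses on something with over 40 N, if the wrist force passes 120 N, or if a joint passes its speed limit or range.

ROBOT

A 6-joint arm with a two-finger parallel gripper is mounted at the origin on a cart in front of the work surface, level with it; the furniture and walls round the work are solid. World frame = base frame: x ahead of the robot, y to its left, z up, the work surface at z = 0. Lengths are in m, angles in rad, forces in N, time in s.
With the tool pointing down it reaches from about 0.275 to 0.725 m from the base axis. Payload 5.6 kg.
Tool frame: the origin (TCP) lies between the finger pads; the fingertips stand r.tips_ahead ahead of it and the grasp point (between the pads) lies 2 mm behind it (r.tips_ahead is the distance from the TCP to the fingertips, in m); z points along the fingers, y is the direction in which the jaws open and shut (so a half turn about z gives the same grasp; the last joint's range is limited). The gripper opens to 85 mm and grips with 20 to 120 N. Pads are 22 mm wide; open, the fingers measure 114 mm over their backs; the gripper's body (76 mm by 85 mm) begins 54 mm behind the grasp point. The pads swing forward as they close: fully open they stand 13 mm farther back than shut.
Start: joints at [-0.968, 0.255, 0.108, 0, -1.424, -0.285], TCP at [0.172, -0.522, 0.228] pointing down, gripper open.
Joint ranges: [-2.95, 2.95], [-1.21, 1.97], [-1.09, 1.5], [-2.87, 1.71], [-2.94, -0.07], [-3.05, 3.05]. Speed limits (rad/s): [2.57, 2.57, 3.14, 3.14, 3.14, 3.14].

INTERFACE

Orientations are given as a unit quaternion [x, y, z, w].
In Python, from plant import r, imaging, hand_in, finder gives the robot as it stands.
- The arm moves only by the shell command python3 -m handwheel 'ROWS' [FORCE]. ROWS is JSON, a list of rows, each a list of 3 entries, a list of its own where there are three numbers: the closure, from -1 (fully open) to 1 (shut), then the shift along the world's x, y, z in cm, then the turn, a rotation vector about the world's x, y, z in rad. A call has 1 to 10 rows; each row shifts and turns the pose as measured when the row begins; what a row does not reach is not made up. A row lasts 1/10 s, in which the tool goes at most 50 mm and 8.59 degrees, less where a joint would pass 70% of its speed; a pose out of reach is approached as far as the arm can. A call is refused whole if a number of a shift passes 5 or a number of a turn 0.15, either way. A call with a gripper value outside its range is refused whole. The fingers move at their own pace and stop on an object; FORCE is the grip in N (left out, the last holds). Time passes only in rows, so rows that do not move let the fingers close. It gives the time, the measured TCP pose, the force and the opening at its end, in the units of the state.
- r.sense(): the state, without advancing time (a new reading comes with each control period).
- imaging.capture(name): name is "scene" or "top" or "wrist"; returns the picture (480x640x3 uint8, red, green, blue); there is no depth.
- imaging.calibration(name): a dict with "camera_matrix" (3x3 intrinsics, pixels), "k1" (the pictures are not rectified: a ray, as slopes to the right and down, at radius r is drawn at 1 + k1 r^2 times it, then the intrinsics apply), "extrinsics" (4x4, takes a point from camera to world coordinates). Camera axes: x right, y down, z forward; pixel columns grow to the right and rows downward; lengths in m; the calibration is good to about 2 mm. A picture is of the moment at which its call begins: read the wrist's pose just before it. calibration takes no time and is no camera call; for the wrist camera it gives the pose at the moment of the call.
- hand_in(): hands the job in, once; it reports no verdict.
Trained networks look in the newest picture that a camera, given by its name, has taken for a name from the list of things; names that differ only in an ending like _2 or _b are one class to them, and where a whole thing is asked for, a point or a joint stands for the part that bears it (a point fixed in the world has none). Each returns a list of dicts, best first, with "confidence" (0 to 1); they miss things now and then, are a little off and sometimes report something else, mostly with a low value. They report only what shows in the picture. A call takes as long as a camera call. They do not tell look-alikes from the thing itself.
- finder.recognise(camera, name): "centre" ([column, row] in pixels, amid what is visible of it).
- finder.regions_of(camera, name): "region" (480x640 bool, what is visible of it) and "centre" ([column, row] in pixels, amid what is visible of it).
The state is a dict: "time": time; "joint_positions": joint angles; "joint_vel": joint speeds; "effort": joint torques, N m; "tool_pos": TCP position; "orientation": TCP orientation; "wrist_force": force on the tool from outside, world axes, zero at the start; "moment": the same for the moment, N m; "width": opening from 0.0 (shut) to 1.0 (fully open).
Only numpy, scipy, OpenCV 4.12 (cv2) and the standard library are available. Lean on these libraries where they do the work, as an engineer would, in place of code of your own. Each camera call takes 0.05 s, during which the arm holds its last target.

## Working session

There is one attempt and no reset: what is moved stays moved. The work goes in short steps, Python scripts to look and compute and a shell command to move; the robot and the scene stay as the last step left them, time stands still between calls to the robot, and variables do not carry over. Pictures are saved under pics/ and viewed, and the job is handed in when it is done.

```bash
ls; mkdir -p pics
python3 - <<'E'
from plant import r, imaging, finder
import cv2
print(r.sense()); print(r.tips_ahead)
for n in ("scene","top","wrist"):
    im=imaging.capture(n); cv2.imwrite(f"pics/{n}0.png",im[:,:,::-1])
    c=imaging.calibration(n); print(n,c)
E
```

```text
pics
{'time': 0.0, 'joint_positions': array([-9.68397093e-01,  2.55773925e-01,  1.07008860e-01, -4.76536004e-04,
       -1.42390879e+00, -2.84587504e-01]), 'joint_vel': array([-1.06277080e-03,  4.46763476e-04, -1.80317219e-03,  6.97002460e-05,
        3.90020146e-04,  4.28079952e-04]), 'effort': array([-9.63124330e-04, -3.86631274e+01,  2.37934041e+01,  5.36494240e+00,
       -6.19642582e-03, -1.67852249e-05]), 'tool_pos': array([ 0.1717614 , -0.52196341,  0.22708304]), 'orientation': array([-1.58203225e-01,  9.87406098e-01,  9.49072643e-04, -1.89951606e-04]), 'wrist_force': array([-0.3764091 ,  0.6774333 ,  0.35633977]), 'moment': array([0.04381743, 0.02652322, 0.06934458]), 'width': 1.0002549126134506}
0.017
scene {'camera_matrix': array([[594.96260241,   0.        , 324.55989824],
       [  0.        , 594.96260241, 243.58480457],
       [  0.        ,   0.        ,   1.        ]]), 'k1': -0.05361101764516428, 'extrinsics': array([[-0.78333961, -0.35216639,  0.51220883, -0.03067381],
       [-0.62156206,  0.43543175, -0.65119874,  0.96150723],
       [ 0.00629833, -0.82847934, -0.
[... 510 characters left out ...]
13e-01, -9.82535455e-01,
         9.11249463e-01],
       [ 0.00000000e+00,  0.00000000e+00,  0.00000000e+00,
         1.00000000e+00]])}
wrist {'camera_matrix': array([[358.34736204,   0.        , 320.5776776 ],
       [  0.        , 358.34736204, 237.49214633],
       [  0.        ,   0.        ,   1.        ]]), 'k1': -0.06488019342473222, 'extrinsics': array([[-3.13368005e-01,  9.13967169e-01,  2.57807114e-01,
         1.07646039e-01],
       [ 9.49631481e-01,  3.01388303e-01,  8.58203951e-02,
        -5.43824253e-01],
       [ 7.36974741e-04,  2.71715118e-01, -9.62377448e-01,
         3.74282958e-01],
       [ 0.00000000e+00,  0.00000000e+00,  0.00000000e+00,
         1.00000000e+00]])}
```

View pics/scene0.png

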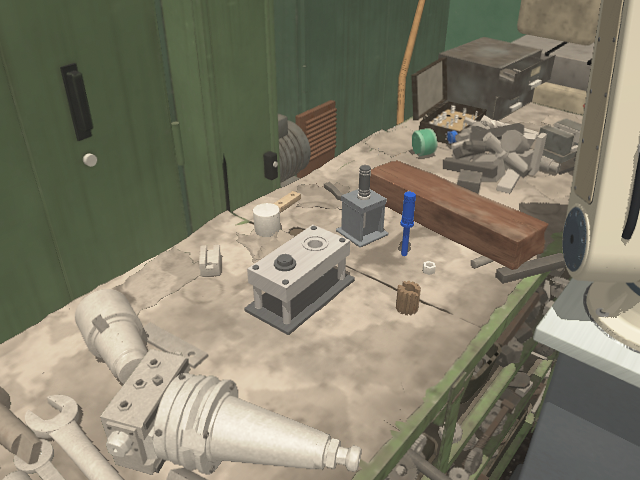

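View pics/top0.png

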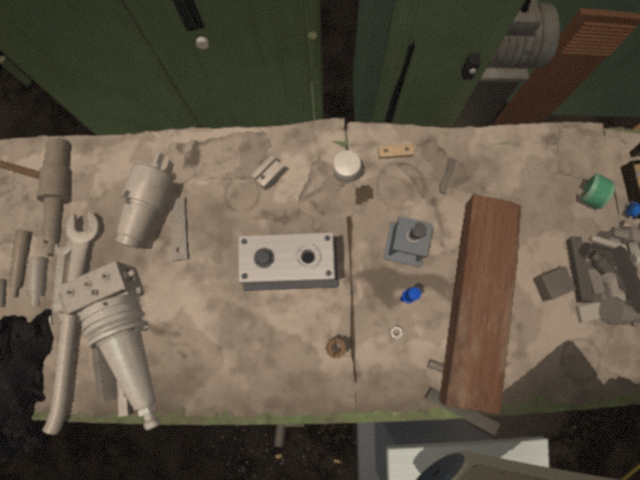

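View pics/wrist0.png

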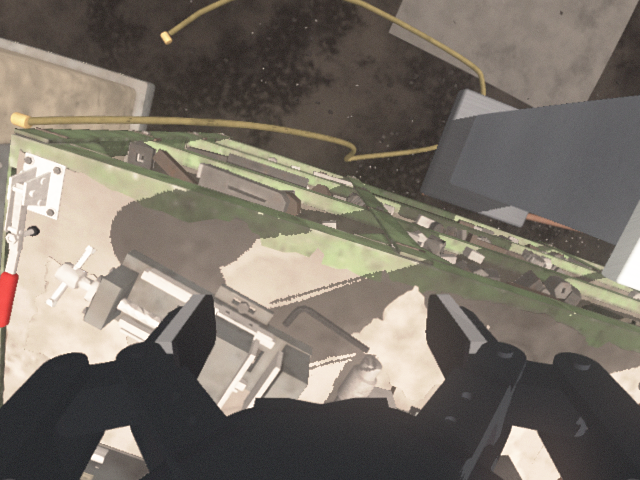

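Scene: the grey probe hangs in the stand at scene (364,180) and top (417,230). A blue look-alike is at scene (408,215) and top (411,294). The fixture's plug is at top (263,257), and the open bore with its ring is at top (308,257). I'll measure these and check an enlarged crop.

```bash
cat > h.py <<'E'
import numpy as np, cv2
from plant import r, imaging, finder
from scipy.optimize import least_squares
def proj(c,P):
    P=np.atleast_2d(P); T=np.linalg.inv(c["extrinsics"]); q=P@T[:3,:3].T+T[:3,3]
    s=q[:,:2]/q[:,2:]; s=s*(1+c["k1"]*(s**2).sum(1,keepdims=True)); K=c["camera_matrix"]
    return s*[K[0,0],K[1,1]]+K[:2,2]
def ray(c,uv):
    K=c["camera_matrix"]; s=cv2.undistortPoints(np.array([[uv]],float),K,np.array([c["k1"],0,0,0.]))[0,0]
    d=c["extrinsics"][:3,:3]@np.array([s[0],s[1],1]); return c["extrinsics"][:3,3],d
def onz(c,uv,z):
    o,d=ray(c,uv); return o+d*(z-o[2])/d[2]
def tri(obs):
    A=np.zeros((3,3));b=np.zeros(3)
    for c,uv in obs:
        o,d=ray(c,uv); d=d/np.linalg.norm(d); M=np.eye(3)-np.outer(d,d); A+=M;b+=M@o
    return np.linalg.solve(A,b)
E
python3 - <<'E'
from h import *
for n in ("scene","top"):
    im=imaging.capture(n); c=imaging.calibration(n)
    for k in ("probe","stand","fixture","plug","shell_mill","hex_nut","round_slug","slot_block"):
        z=dict(probe=.12,stand=.05,fixture=.07,plug=.1).get(k,.02)
        print(n,k,[(np.round(d["centre"],1).tolist(),round(d["confidence"],2),onz(c,d["centre"],z)[:2].round(3).tolist()) for d in finder.recognise(n,k)[:3]])
    if n=="top": cv2.imwrite("pics/topc.png",cv2.resize(im[195:310,225:445,::-1],None,fx=3.6,fy=3.6,interpolation=cv2.INTER_CUBIC))
    else: cv2.imwrite("pics/scenec.png",cv2.resize(im[155:335,235:435,::-1],None,fx=3.3,fy=3.3,interpolation=cv2.INTER_CUBIC))
E
```

```text
scene probe [([406.7, 218.7], 0.69, [0.407, 0.172]), ([366.5, 181.4], 0.55, [0.542, 0.103])]
scene stand [([361.8, 219.0], 0.76, [0.531, 0.128])]
scene fixture [([297.6, 281.4], 0.63, [0.482, 0.381])]
scene plug [([283.2, 260.2], 0.54, [0.511, 0.381])]
scene shell_mill [([406.3, 295.7], 0.67, [0.353, 0.245])]
scene hex_nut [([429.0, 267.4], 0.56, [0.364, 0.148])]
scene round_slug [([266.8, 221.1], 0.97, [0.706, 0.218])]
scene slot_block [([210.1, 258.6], 0.69, [0.698, 0.382]), ([266.6, 222.6], 0.67, [0.702, 0.222])]
top probe [([411.0, 294.4], 0.63, [0.436, 0.12]), ([414.5, 231.4], 0.59, [0.547, 0.108]), ([398.3, 334.2], 0.4, [0.369, 0.146])]
top stand [([405.6, 243.6], 0.85, [0.538, 0.113])]
top fixture [([291.0, 259.5], 0.96, [0.51, 0.331])]
top plug []
top shell_mill [([339.2, 346.9], 0.52, [0.347, 0.245])]
top hex_nut [([398.8, 333.7], 0.41, [0.368, 0.13])]
top round_slug [([345.8, 168.5], 0.64, [0.703, 0.221]), ([337.6, 340.6], 0.25, [0.359, 0.248])]
top slot_block [([266.1, 171.5], 0.94, [0.702, 0.384])]
```

View pics/topc.png

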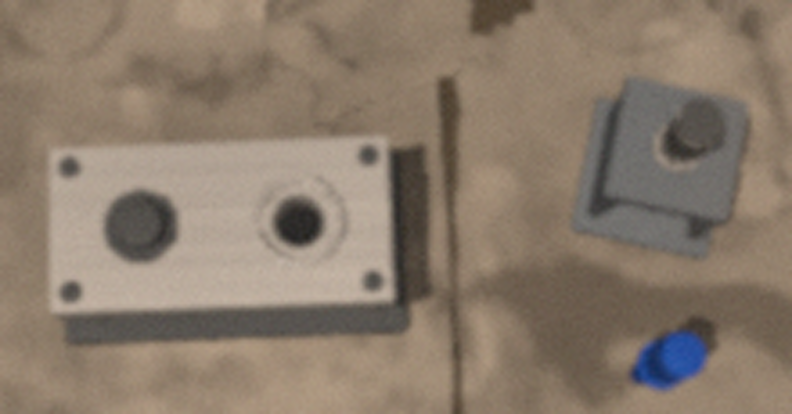

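View pics/scenec.png

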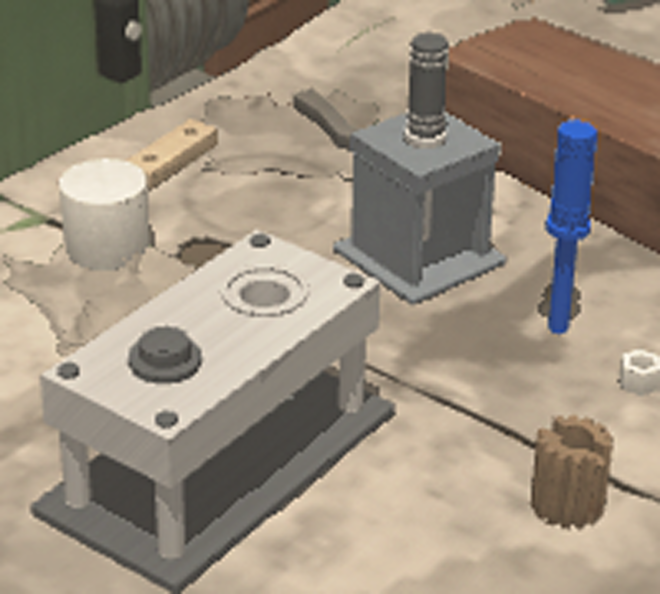

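Run:
```python
from h import *
ct=imaging.calibration("top"); cs=imaging.calibration("scene")
T=lambda x,y:(225+(x+.5)/3.6-.5,195+(y+.5)/3.6-.5)
S=lambda x,y:(235+(x+.5)/3.3-.5,155+(y+.5)/3.3-.5)
C=np.array([onz(ct,T(*p),.09) for p in ((50,148),(387,137),(396,301),(53,312))])
print("corners top",C.round(4).tolist(),C.mean(0),[np.linalg.norm(C[i]-C[i-1]).round(4) for i in range(4)])
C2=np.array([onz(cs,S(*p),.09) for p in ((258,233),(380,282),(172,465),(42,377))])
print("corners scene",C2.round(4).tolist(),C2.mean(0),[np.linalg.norm(C2[i]-C2[i-1]).round(4) for i in range(4)])
for n,t,s,z in (("ring",(301,220),(265,291),.093),("plugtop",(140,223),(165,343),.104),("probetop",(701,124),(430,42),.151),("bluetop",(685,352),(577,131),.15)):
    print(n,onz(ct,T(*t),z).round(4),onz(cs,S(*s),z).round(4),tri([(ct,T(*t)),(cs,S(*s))]).round(4))
for p in ((625,78),(748,102),(725,222),(605,198)): print("stand",onz(ct,T(*p),.085).round(4))
```

```text
corners top [[0.5534, 0.4252, 0.09], [0.5546, 0.2531, 0.09], [0.4708, 0.2509, 0.09], [0.4694, 0.4229, 0.09]] [0.51202866 0.33805348 0.09      ] [np.float64(0.0841), np.float64(0.1721), np.float64(0.0838), np.float64(0.172)]
corners scene [[0.5517, 0.256, 0.09], [0.4705, 0.2529, 0.09], [0.4546, 0.4375, 0.09], [0.5502, 0.4262, 0.09]] [0.50675067 0.34314491 0.09      ] [np.float64(0.1702), np.float64(0.0812), np.float64(0.1852), np.float64(0.0962)]
ring [0.5125 0.2975 0.093 ] [0.5097 0.3013 0.093 ] [0.5129 0.2976 0.0897]
plugtop [0.5112 0.377  0.104 ] [0.5088 0.3807 0.104 ] [0.5117 0.3775 0.1009]
probetop [0.5439 0.1051 0.151 ] [0.5444 0.1068 0.151 ] [0.5446 0.1053 0.1503]
bluetop [0.4366 0.119  0.15  ] [0.423  0.1415 0.15  ] [0.4376 0.1157 0.1336]
stand [0.5837 0.1294 0.085 ]
stand [0.5694 0.0662 0.085 ]
stand [0.5071 0.0823 0.085 ]
stand [0.5211 0.1431 0.085 ]
```

Candidates for the probe are the grey rod in the stand at top (419,229) and the blue rod at top (415,292). The crop shows the grey one hanging by its collar in the stand, so that is the one; the blue is the look-alike. The open bore is bore_b: ring at top (308,256), about (0.512, 0.298), which is on the fixture's −y side. I'll move over to a point near the probe at a safe height.

```bash
python3 -m handwheel '[[-1,[0,0,4],[0,0,0]],[-1,[2.4,4,3],[0,0,-0.035]],[-1,[2.4,4,0],[0,0,-0.035]],[-1,[2.4,4,0],[0,0,-0.035]],[-1,[2.4,4,0],[0,0,-0.035]],[-1,[2.4,4,0],[0,0,-0.035]],[-1,[2.4,4,0],[0,0,-0.035]],[-1,[2.4,4,0],[0,0,-0.035]],[-1,[2.4,4,0],[0,0,-0.035]],[-1,[2.4,4,0],[0,0,-0.035]]]' 60; python3 -m handwheel '[[-1,[0,0,0],[0,0,0]]]'
```

```text
time: 2.05
tool_pos: [0.3877, -0.155, 0.2966]
orientation: [0.01, 1.0, 0.002, 0.002]
wrist_force: [1.4, -1.5, -0.0]
width: 0.998
time: 2.15
tool_pos: [0.3896, -0.151, 0.2963]
orientation: [0.008, 1.0, 0.003, 0.002]
wrist_force: [-0.0, 0.2, -0.7]
width: 1.001
```

```bash
python3 -m handwheel '[[-1,[2,4,0],[0,0,0.003]],[-1,[2,4,0],[0,0,0.003]],[-1,[2,4,0],[0,0,0.003]],[-1,[2,4,0],[0,0,0.003]],[-1,[1.5,4,0],[0,0,0]],[-1,[1.2,4,0],[0,0,0]],[-1,[0.8,1.5,0],[0,0,0]],[-1,[0,0,0],[0,0,0]]]'
python3 - <<'E'
from h import *
print(r.sense()["tool_pos"])
c=imaging.calibration("wrist");im=imaging.capture("wrist"); cv2.imwrite("pics/wrist1.png",im[:,:,::-1]); print(c["extrinsics"].round(3))
print([(d["centre"],d["confidence"]) for d in finder.recognise("wrist","probe")])
print(proj(c,[[.544,.106,.151]]))
E
```

```text
time: 2.95
tool_pos: [0.5075, 0.1133, 0.2967]
orientation: [0.001, 1.0, 0.002, 0.003]
wrist_force: [-0.4, 0.1, 0.0]
width: 1.001
[0.50745332 0.11334711 0.29668127]
[[ 0.002  0.96   0.278  0.439]
 [ 1.    -0.002  0.002  0.113]
 [ 0.003  0.278 -0.96   0.443]
 [ 0.     0.     0.     1.   ]]
[([323.1, 134.2], 0.81), ([310.1, 250.7], 0.76)]
[[311.69901117 260.25080749]]
```

View pics/wrist1.png

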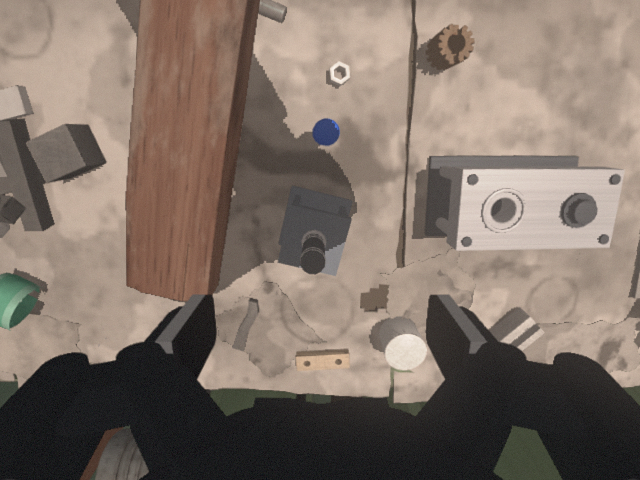

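The wrist view shows the probe handle at about (313,250), blue look-alike at (326,132), open ring at (503,210) and plug at (580,210). I'll enlarge it to refine both positions.

Run:
```python
import cv2
im=cv2.imread("pics/wrist1.png")
a=cv2.resize(im[180:290,260:370],None,fx=5,fy=5,interpolation=cv2.INTER_CUBIC)
b=cv2.resize(im[140:265,440:640],None,fx=4,fy=4,interpolation=cv2.INTER_CUBIC)
cv2.imwrite("pics/wc1.png",a);cv2.imwrite("pics/wc2.png",b)
```

```text
(no output)
```

View pics/wc1.png

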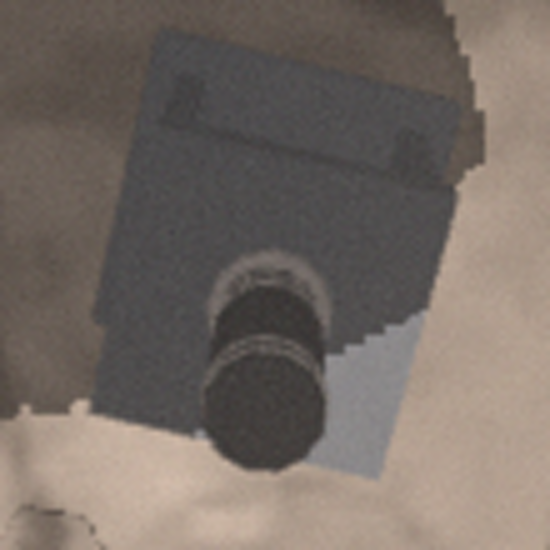

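View pics/wc2.png

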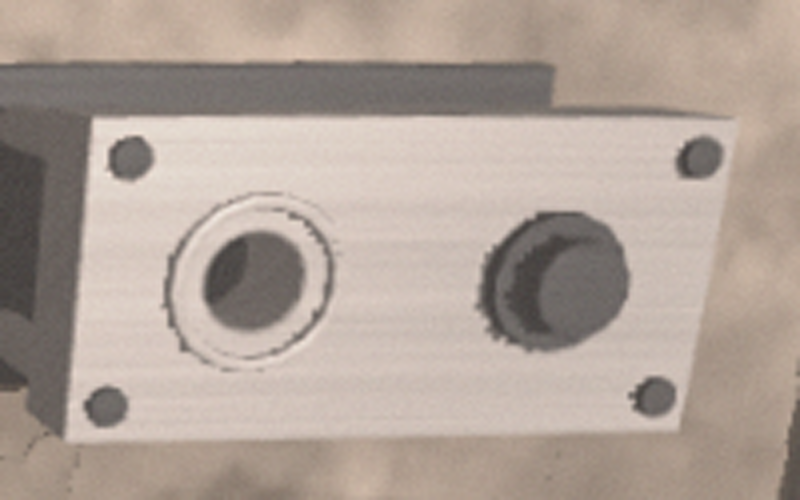

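Run:
```python
from h import *
c=imaging.calibration("wrist")
A=lambda x,y:(260+(x+.5)/5-.5,180+(y+.5)/5-.5)
B=lambda x,y:(440+(x+.5)/4-.5,140+(y+.5)/4-.5)
print("probe",onz(c,A(265,408),.151), onz(c,A(205,408),.151), onz(c,A(326,408),.151))
print("bore",onz(c,B(255,281),.09),"ring",onz(c,B(252,281),.093))
C=np.array([onz(c,B(*p),.09) for p in((93,115),(737,118),(680,430),(65,442))]);print(C.round(4),C.mean(0),[np.linalg.norm(C[i]-C[i-1]).round(4) for i in range(4)])
```

```text
probe [0.5445751  0.10489106 0.151     ] [0.54453166 0.09447917 0.151     ] [0.54462252 0.11547564 0.151     ]
bore [0.5122424  0.29947505 0.09      ] ring [0.51161483 0.29708813 0.093     ]
[[0.4705 0.2527 0.09  ]
 [0.4689 0.4246 0.09  ]
 [0.5532 0.427  0.09  ]
 [0.5553 0.254  0.09  ]] [0.51199468 0.33957215 0.09      ] [np.float64(0.0848), np.float64(0.172), np.float64(0.0843), np.float64(0.173)]
```

```bash
python3 -m handwheel '[[-1,[2,-0.4,-2],[0,0,0]],[-1,[1.7,-0.4,-3],[0,0,0]],[-1,[0,0,-2],[0,0,0]],[-1,[0,0,0],[0,0,0]],[-1,[0,0,0],[0,0,0]]]'; python3 -c "
from plant import r
from scipy.spatial.transform import Rotation as R
s=r.sense();print(s['tool_pos'],R.from_quat(s['orientation']).as_matrix().round(4))"
```

```text
time: 3.55
tool_pos: [0.5445, 0.0958, 0.2298]
orientation: [0.005, 1.0, 0.002, 0.007]
wrist_force: [-1.1, -0.1, 0.4]
width: 1.001
[0.54454075 0.09583004 0.22980956] [[-0.9998  0.0108  0.0144]
 [ 0.0109  0.9999  0.0048]
 [-0.0144  0.0049 -0.9999]]
```

```bash
python3 -m handwheel '[[-1,[0,0.9,0],[-0.005,0.0144,0.011]],[-1,[0,0,0],[0,0,0]],[-1,[0,0,0],[0,0,0]]]'; python3 -c "
from plant import r
from scipy.spatial.transform import Rotation as R
s=r.sense();print(s['tool_pos'],R.from_quat(s['orientation']).as_matrix().round(4))"
```

```text
time: 3.85
tool_pos: [0.5453, 0.1049, 0.2339]
orientation: [-0.0, 1.0, 0.001, 0.002]
wrist_force: [-0.2, -0.4, -0.5]
width: 1.002
[0.54533301 0.10486389 0.23392929] [[-1.0e+00 -4.0e-04  4.5e-03]
 [-4.0e-04  1.0e+00  1.2e-03]
 [-4.5e-03  1.2e-03 -1.0e+00]]
```

```bash
python3 -m handwheel '[[-1,[-0.08,0,-2],[0,0.0045,0]],[-1,[0,0,-2],[0,0,0]],[-1,[0,0,-2],[0,0,0]],[-1,[0,0,-1],[0,0,0]],[-1,[0,0,0],[0,0,0]]]'; python3 -c "
from plant import r,imaging
import cv2
from scipy.spatial.transform import Rotation as R
s=r.sense();print(s['tool_pos'],R.from_quat(s['orientation']).as_matrix().round(4))
cv2.imwrite('pics/wrist2.png',imaging.capture('wrist')[:,:,::-1])"
```

```text
time: 4.35
tool_pos: [0.5463, 0.1065, 0.1663]
orientation: [-0.001, 1.0, 0.002, 0.004]
wrist_force: [0.8, 0.2, 0.8]
width: 0.997
[0.54629932 0.10650906 0.1663305 ] [[-1.     -0.0029  0.0084]
 [-0.0029  1.      0.0041]
 [-0.0084  0.0041 -1.    ]]
```

View pics/wrist2.png

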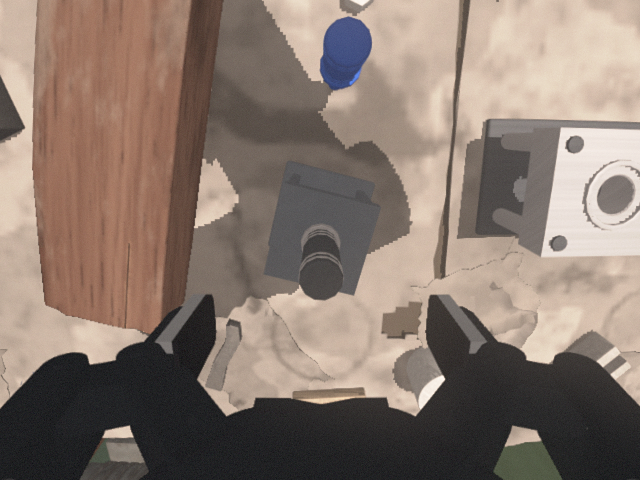

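The handle sits at (321,280), midway between the fingers. I'll descend to the grasp height and straighten up.

```bash
python3 -m handwheel '[[-1,[-0.1,-0.1,-1.5],[-0.004,0.0084,-0.003]],[-1,[0,0,-1.5],[0,0,0]],[-1,[0,0,-1.2],[0,0,0]],[-1,[0,0,0],[0,0,0]],[-1,[0,0,0],[0,0,0]]]'; python3 -c "
from plant import r,imaging
import cv2
from h import *
from scipy.spatial.transform import Rotation as R
s=r.sense();print(s['tool_pos'],R.from_quat(s['orientation']).as_matrix().round(4))
c=imaging.calibration('wrist');cv2.imwrite('pics/wrist3.png',imaging.capture('wrist')[:,:,::-1]);print(proj(c,[.5445,.105,.151]))"
```

```text
time: 4.9
tool_pos: [0.5479, 0.1062, 0.1263]
orientation: [-0.0, 1.0, 0.001, 0.003]
wrist_force: [-0.4, 0.3, -0.0]
width: 1.0
[0.54786422 0.10622127 0.12633204] [[-1.0e+00 -2.0e-04  6.6e-03]
 [-2.0e-04  1.0e+00  1.7e-03]
 [-6.6e-03  1.7e-03 -1.0e+00]]
[[317.49884039 313.52944828]]
```

View pics/wrist3.png

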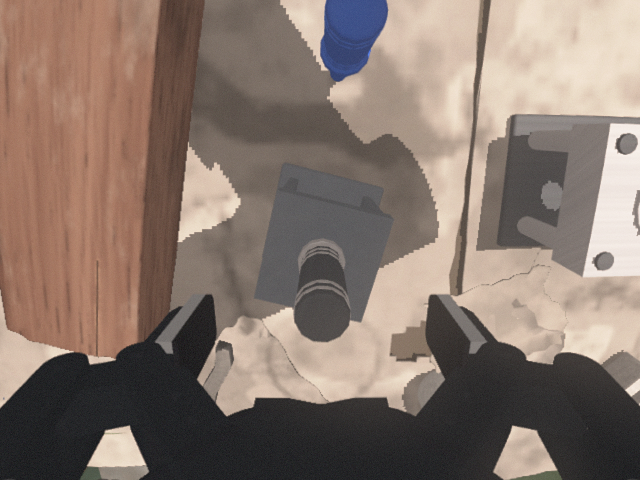

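```bash
python3 -m handwheel '[[-1,[-0.35,0,-0.3],[-0.0015,0.0066,0]],[-1,[0,0,0],[0,0,0]]]'; python3 -m handwheel '[[1,[0,0,0],[0,0,0]],[1,[0,0,0],[0,0,0]],[1,[0,0,0],[0,0,0]],[1,[0,0,0],[0,0,0]],[1,[0,0,0],[0,0,0]],[1,[0,0,0],[0,0,0]],[1,[0,0,0],[0,0,0]],[1,[0,0,0],[0,0,0]]]' 60;  python3 -c "
from plant import r,imaging
import cv2
from scipy.spatial.transform import Rotation as R
s=r.sense();print(s['tool_pos'],R.from_quat(s['orientation']).as_matrix().round(4))
cv2.imwrite('pics/wrist4.png',imaging.capture('wrist')[:,:,::-1])"
```

```text
time: 5.15
tool_pos: [0.5445, 0.1065, 0.1241]
orientation: [-0.0, 1.0, 0.0, 0.0]
wrist_force: [-0.8, -0.7, -0.5]
width: 1.001
time: 5.95
tool_pos: [0.5453, 0.1067, 0.1254]
orientation: [-0.0, 1.0, 0.001, 0.002]
wrist_force: [0.0, -0.7, 1.0]
width: 0.234
[0.54527722 0.10667054 0.12535876] [[-1.0e+00 -4.0e-04  3.2e-03]
 [-3.0e-04  1.0e+00  1.5e-03]
 [-3.2e-03  1.5e-03 -1.0e+00]]
```

View pics/wrist4.png

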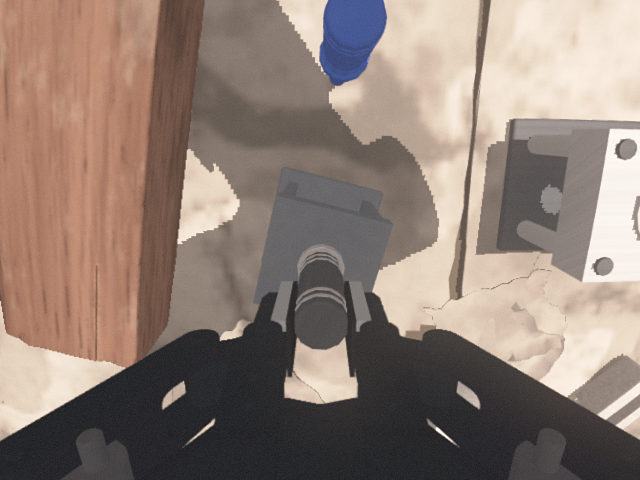

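Gripped: the opening of 0.234 × 85 mm ≈ 20 mm fits the 22 mm handle. I'll lift straight up.

```bash
python3 -m handwheel '[[1,[0,0,1],[0,0,0]],[1,[0,0,1.2],[0,0,0]],[1,[0,0,1.5],[0,0,0]],[1,[0,0,1.5],[0,0,0]],[1,[0,0,1.5],[0,0,0]],[1,[0,0,1.5],[0,0,0]],[1,[0,0,1.5],[0,0,0]]]' 80;  python3 -c "
from plant import r
from scipy.spatial.transform import Rotation as R
s=r.sense();print(s['tool_pos'],s['wrist_force'],R.from_quat(s['orientation']).as_matrix().round(4))"
```

```text
time: 6.7
tool_pos: [0.5431, 0.106, 0.2282]
orientation: [-0.0, 1.0, 0.0, -0.001]
wrist_force: [0.5, 1.0, -1.6]
width: 0.227
[0.54305453 0.10600353 0.22818945] [ 0.46150598  1.02440204 -1.63112197] [[-1.0e+00 -0.0e+00 -1.2e-03]
 [-0.0e+00  1.0e+00  5.0e-04]
 [ 1.2e-03  5.0e-04 -1.0e+00]]
```

```bash
python3 -m handwheel '[[1,[0,0,1.5],[0,0,0]],[1,[0,0,1.5],[0,0,0]],[1,[0,0,1],[0,0,0]],[1,[0,0,0],[0,0,0]],[1,[0,0,0],[0,0,0]]]';  python3 - <<'E'
from h import *
s=r.sense();print(s['tool_pos'],s['wrist_force'])
for n in("wrist","scene","top"): cv2.imwrite(f'pics/{n}5.png',imaging.capture(n)[:,:,::-1])
im=cv2.imread("pics/scene5.png"); cv2.imwrite("pics/s5c.png",cv2.resize(im[60:260,260:460],None,fx=3,fy=3,interpolation=cv2.INTER_CUBIC))
E
```

```text
time: 7.2
tool_pos: [0.5434, 0.1061, 0.2757]
orientation: [0.0, 1.0, 0.002, 0.003]
wrist_force: [0.3, 0.6, -1.9]
width: 0.228
[0.54344556 0.10611337 0.27571787] [ 0.31288322  0.59888341 -1.89981363]
```

View pics/wrist5.png

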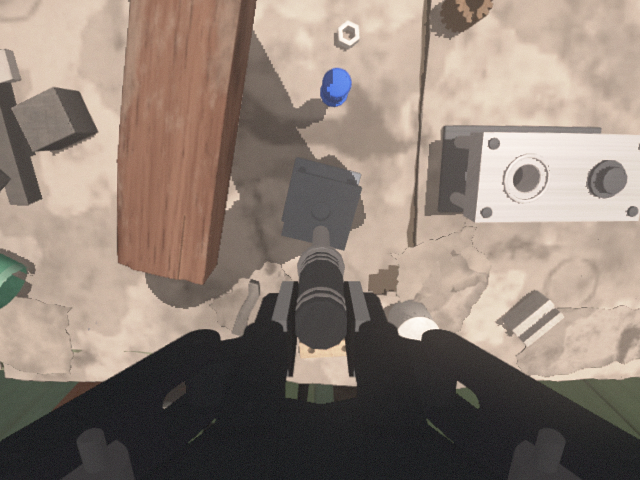

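View pics/s5c.png

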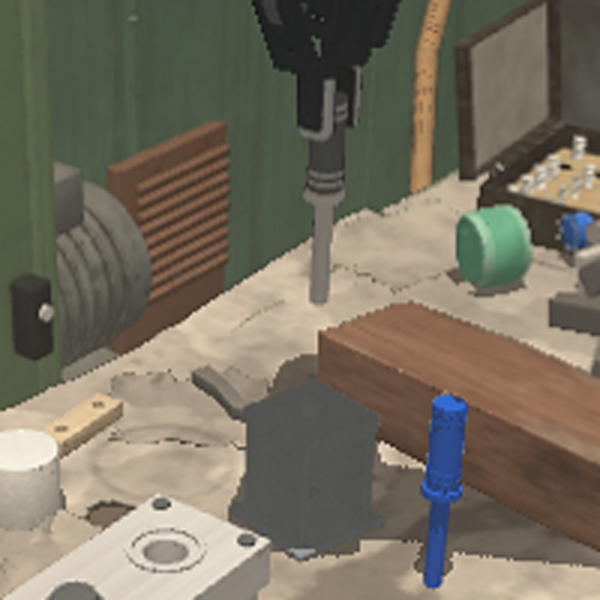

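The probe is out of the stand and held; the wrist force of −1.9 N matches its weight. In the scene crop the collar underside is at about (323,196) and the tip at about (319,301). I'll check the rod's pose in the hand against the projections.

Run:
```python
from h import *
cs=imaging.calibration("scene");ct=imaging.calibration("top");cw=imaging.calibration("wrist")
S=lambda x,y:(260+(x+.5)/3-.5,60+(y+.5)/3-.5)
x,y,z=.5434,.1061,.2757-.1085
for n,c in(("s",cs),("t",ct),("w",cw)): print(n,proj(c,[[x,y,z+.07],[x,y,z],[x,y,z+.136]]).round(1).tolist())
print(S(323,196),S(319,300))
a=cv2.imread("pics/top5.png");cv2.imwrite("pics/t5c.png",cv2.resize(a[170:290,350:470],None,fx=5,fy=5,interpolation=cv2.INTER_CUBIC))
a=cv2.imread("pics/wrist5.png");cv2.imwrite("pics/w5c.png",cv2.resize(a[200:370,250:400],None,fx=4,fy=3.5,interpolation=cv2.INTER_CUBIC))
```

```text
s [[367.6, 125.3], [366.0, 159.8], [369.3, 90.7]]
t [[429.6, 217.0], [420.7, 227.3], [439.8, 205.3]]
w [[320.8, 264.5], [320.5, 231.4], [321.3, 326.2]]
(367.3333333333333, 125.0) (366.0, 159.66666666666669)
```

View pics/t5c.png

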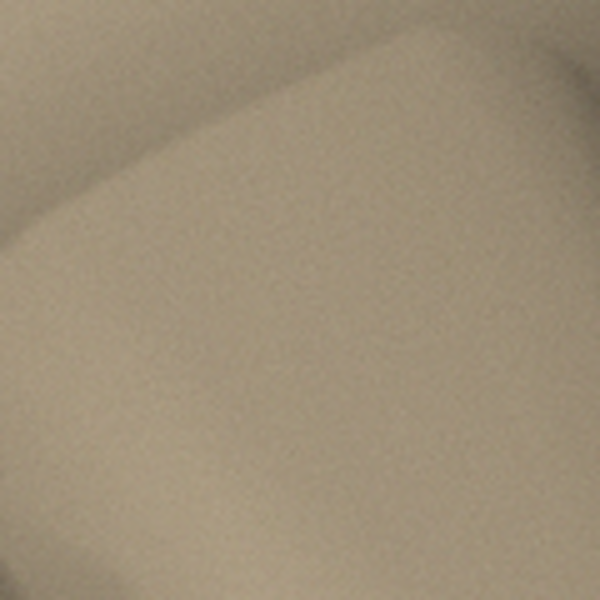

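View pics/w5c.png

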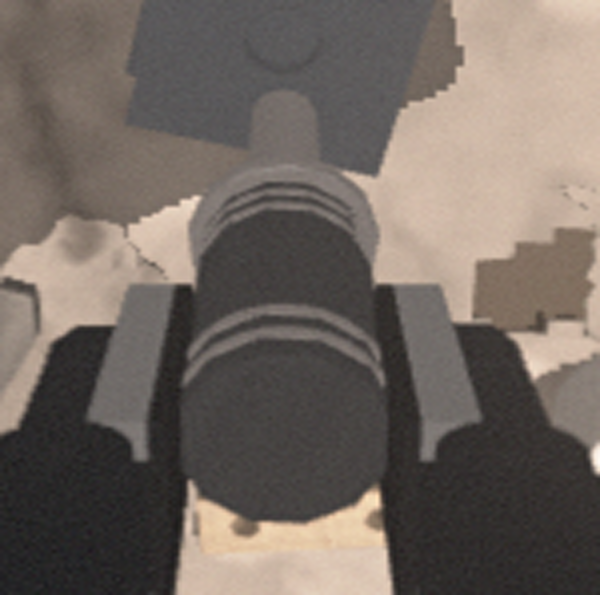

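Scene projections agree to 0.3 px: the rod is vertical and the tip is 108.5 mm below the TCP. I'll traverse to above the open bore with the tip at about 0.16 m.

```bash
python3 -m handwheel '[[1,[-0.3,1.5,0],[0,0,0]],[1,[-0.5,2.5,0],[0,0,0]],[1,[-0.5,3,0],[0,0,0]],[1,[-0.5,3,0],[0,0,0]],[1,[-0.5,3,0],[0,0,0]],[1,[-0.4,2.5,0],[0,0,0]],[1,[-0.2,1.5,0],[0,0,0]],[1,[0,0.5,0],[0,0,0]],[1,[0,0,0],[0,0,0]],[1,[0,0,0],[0,0,0]]]';  python3 - <<'E'
from h import *
from scipy.spatial.transform import Rotation as R
s=r.sense();print(s['tool_pos'],s['wrist_force'],R.from_quat(s['orientation']).as_matrix().round(4))
E
```

```text
time: 8.35
tool_pos: [0.509, 0.2896, 0.269]
orientation: [0.0, 1.0, -0.002, -0.003]
wrist_force: [-0.1, -0.1, -1.2]
width: 0.228
[0.50904022 0.28962062 0.26896622] [-0.1441177  -0.10615535 -1.20255788] [[-1.0e+00  9.0e-04 -5.7e-03]
 [ 9.0e-04  1.0e+00 -3.1e-03]
 [ 5.7e-03 -3.1e-03 -1.0e+00]]
```

```bash
python3 -m handwheel '[[1,[0.3,0.8,-1.5],[0.003,-0.006,0.001]],[1,[0,0,-1],[0,0,0]],[1,[0,0,0],[0,0,0]],[1,[0,0,0],[0,0,0]],[1,[0,0,0],[0,0,0]]]';  python3 - <<'E'
from h import *
from scipy.spatial.transform import Rotation as R
s=r.sense();print(s['tool_pos'],s['wrist_force'],R.from_quat(s['orientation']).as_matrix().round(4))
for n in("wrist","scene","top"): cv2.imwrite(f'pics/{n}6.png',imaging.capture(n)[:,:,::-1])
im=cv2.imread("pics/scene6.png"); cv2.imwrite("pics/s6c.png",cv2.resize(im[150:310,230:390],None,fx=3.7,fy=3.7,interpolation=cv2.INTER_CUBIC))
im=cv2.imread("pics/wrist6.png"); cv2.imwrite("pics/w6c.png",cv2.resize(im[190:370,240:400],None,fx=4,fy=3.3,interpolation=cv2.INTER_CUBIC))
E
```

```text
time: 8.85
tool_pos: [0.5135, 0.2933, 0.2449]
orientation: [0.002, 1.0, -0.0, 0.001]
wrist_force: [-0.4, -0.1, -1.8]
width: 0.225
[0.51346112 0.29327259 0.24492571] [-0.3510671  -0.12877415 -1.77352077] [[-1.0e+00  4.8e-03  2.1e-03]
 [ 4.8e-03  1.0e+00 -2.0e-04]
 [-2.1e-03 -2.0e-04 -1.0e+00]]
```

View pics/wrist6.png

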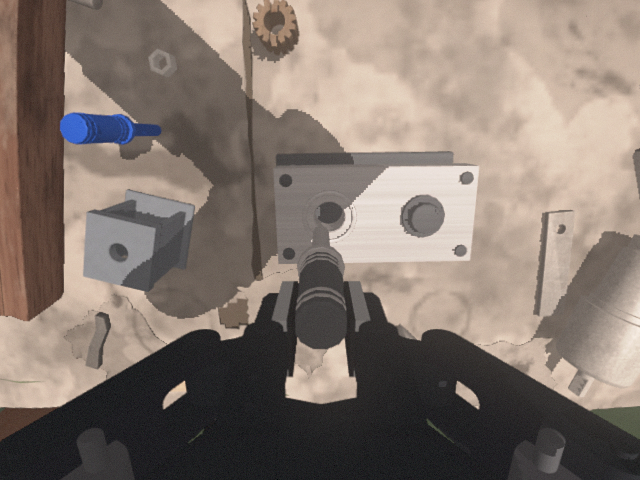

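View pics/s6c.png

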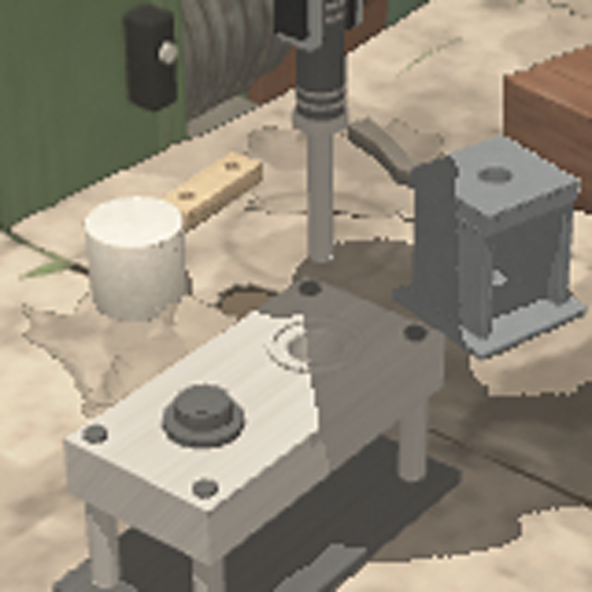

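View pics/w6c.png

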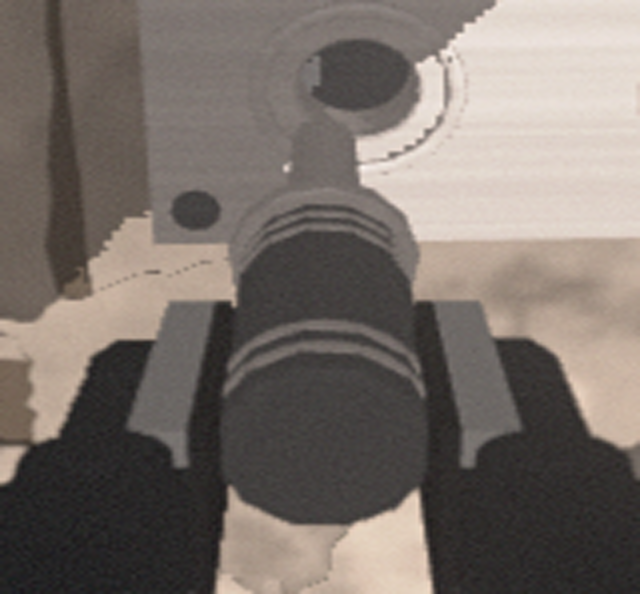

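View pics/top6.png

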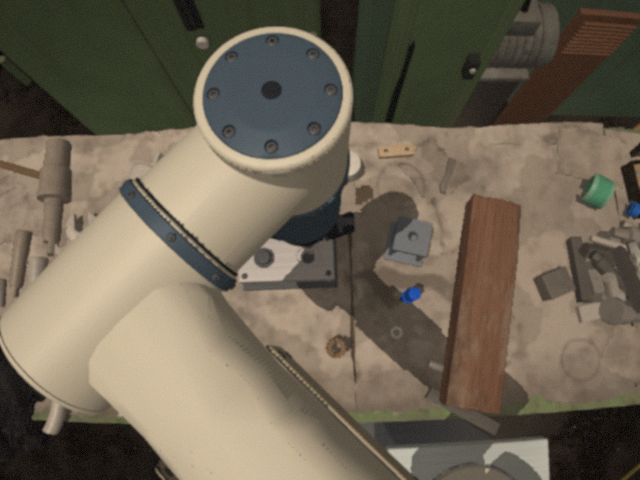

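Wrist view: the tip is at about (321,225), just left of and below the bore mouth at (330,213). I'll measure the plate corners and rod edges more finely, both in this one picture.

Run:
```python
import cv2
im=cv2.imread("pics/wrist6.png")
cv2.imwrite("pics/w6d.png",cv2.resize(im[145:275,265:485],None,fx=3.6,fy=3.6,interpolation=cv2.INTER_CUBIC))
cv2.imwrite("pics/w6e.png",cv2.resize(im[190:280,280:380],None,fx=6,fy=6,interpolation=cv2.INTER_CUBIC))
```

```text
(no output)
```

View pics/w6d.png

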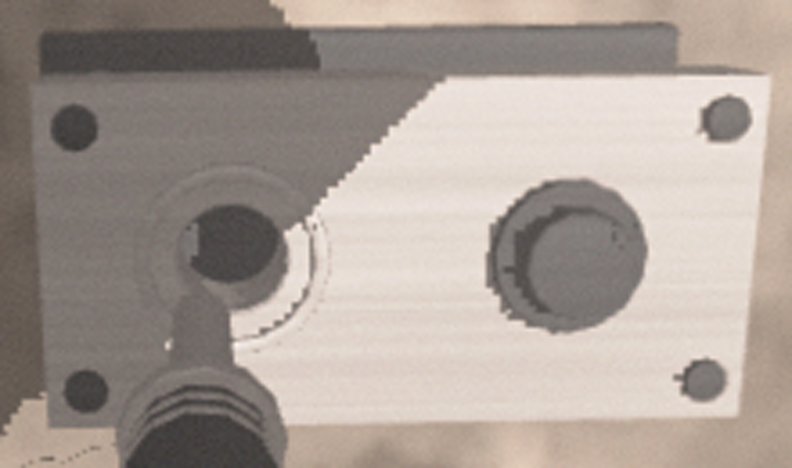

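View pics/w6e.png

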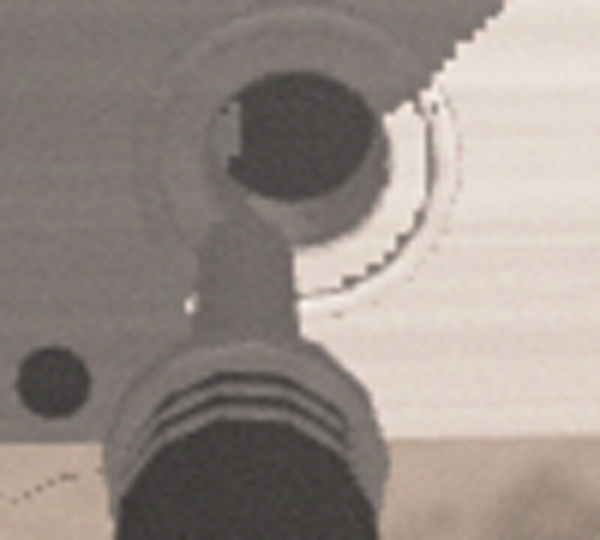

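```bash
cat > fit.py <<'E'
from h import *
def fixfit(c,corn):  # corners order TL,TR,BR,BL in wrist view: (-x,-y),(-x,+y),(+x,+y),(+x,-y)
    L=np.array([[-.042,-.086],[-.042,.086],[.042,.086],[.042,-.086]])
    def pts(p,L,z): 
        ca,sa=np.cos(p[2]),np.sin(p[2]); return np.c_[L@np.array([[ca,sa],[-sa,ca]])+p[:2],np.full(len(L),z)]
    f=lambda p:(proj(c,pts(p,L,p[3]))-corn).ravel()
    a=least_squares(lambda p:f(np.r_[p,.09]),[.512,.339,0]);
    b=pts(a.x,np.array([[0,-.04]]),.09)[0]
    return a.x,np.abs(a.fun).max(),b
def rodpred(c,x,y,tz,tx=0,ty=0):
    """rod axis through (x,y) at grip height; tilt slopes; returns tipcol,tiprow(apex),stemcol,collar top-rim apex row,collarcol,handletopcol,handle-top bottom row"""
    t=np.linspace(0,2*np.pi,361)
    def ring(h,rad):
        return np.c_[x+tx*(h-.11)+rad*np.cos(t),y+ty*(h-.11)+rad*np.sin(t),np.full(361,tz+h)]
    a=proj(c,ring(0,.006));b=proj(c,ring(.076,.013));d=proj(c,ring(.136,.011))
    return np.array([(a[:,0].max()+a[:,0].min())/2,a[:,1].min(),b[:,1].min(),(b[:,0].max()+b[:,0].min())/2,(d[:,0].max()+d[:,0].min())/2,d[:,1].max(),d[:,0].max()-d[:,0].min()])
E
python3 - <<'E'
from fit import *
c=imaging.calibration("wrist")
s=r.sense();print(s["tool_pos"])
corn=np.array([(33,83),(770,73),(738,415),(50,427)]);corn=(corn+.5)/3.6-.5+[265,145]
p,e,b=fixfit(c,corn);print("fixture",p,e,"bore",b, "bore direct",onz(c,(280+300/6-.5,190+158.5/6-.5),.09))
tz=s["tool_pos"][2]-.1085
obs=np.array([320.6,223.75,246.6,320.6,321.2,348.5,51.5])
for x,y in((s["tool_pos"][0],s["tool_pos"][1]),): print(rodpred(c,x,y,tz).round(1),obs)
a=least_squares(lambda q:(rodpred(c,q[0],q[1],tz,q[2],q[3])-obs)[:6],[.513,.293,0,0]);print(a.x,a.fun)
a=least_squares(lambda q:(rodpred(c,q[0],q[1],tz,0,0)-obs)[:6],[.513,.293]);print(a.x,a.fun)
E
```

```text
[0.51349006 0.29371441 0.24501454]
fixture [0.51202602 0.34127624 0.01398051] 0.2932532111274213 bore [0.51258522 0.30128015 0.09      ] bore direct [0.51230478 0.30129869 0.09      ]
[320.7 223.3 244.6 320.7 320.7 350.4  58.9] [320.6  223.75 246.6  320.6  321.2  348.5   51.5 ]
[ 0.51329834  0.29383231 -0.01190742  0.0023696 ] [-0.09389389  0.99886865 -1.64169179  0.15400402 -0.06023345  0.74181882]
[0.51350329 0.29380642] [ 0.21924374 -0.46679975 -2.00716506  0.255179   -0.29010455  1.90302226]
```

```bash
python3 -m handwheel '[[1,[-0.1,0.8,0],[0,0.002,0.004]],[1,[0,0,-0.8],[0,0,0]],[1,[0,0,-0.8],[0,0,0]],[1,[0,0,0],[0,0,0]],[1,[0,0,0],[0,0,0]],[1,[0,0,0],[0,0,0]]]';  python3 - <<'E'
from h import *
from scipy.spatial.transform import Rotation as R
s=r.sense();print(s['tool_pos'],s['wrist_force'],R.from_quat(s['orientation']).as_matrix().round(4)[:,1:])
E
```

```text
time: 9.6
tool_pos: [0.5121, 0.3027, 0.2274]
orientation: [-0.0, 1.0, 0.0, -0.0]
wrist_force: [1.5, 0.0, -1.9]
width: 0.228
[0.51210232 0.30270205 0.22735285] [ 1.5073539   0.01829956 -1.90461451] [[-5.e-04 -1.e-04]
 [ 1.e+00  1.e-04]
 [ 1.e-04 -1.e+00]]
```

```bash
python3 -m handwheel '[[1,[0,-0.1,-0.5],[0,0,0]],[1,[0,0,0],[0,0,0]],[1,[0,0,0],[0,0,0]]]'
python3 - <<'E'
from fit import *
s=r.sense();print(s['tool_pos'])
for n in("wrist","scene"): cv2.imwrite(f'pics/{n}7.png',imaging.capture(n)[:,:,::-1])
im=cv2.imread("pics/wrist7.png"); cv2.imwrite("pics/w7d.png",cv2.resize(im[155:285,225:445],None,fx=3.6,fy=3.6,interpolation=cv2.INTER_CUBIC))
cv2.imwrite("pics/w7e.png",cv2.resize(im[190:280,270:370],None,fx=6,fy=6,interpolation=cv2.INTER_CUBIC))
im=cv2.imread("pics/scene7.png"); cv2.imwrite("pics/s7c.png",cv2.resize(im[170:310,230:370],None,fx=4,fy=4,interpolation=cv2.INTER_CUBIC))
E
```

```text
time: 9.9
tool_pos: [0.5123, 0.3015, 0.2223]
orientation: [-0.0, 1.0, 0.0, 0.0]
wrist_force: [-0.6, 0.2, -0.8]
width: 0.225
[0.51231634 0.30153286 0.22226659]
```

View pics/w7d.png

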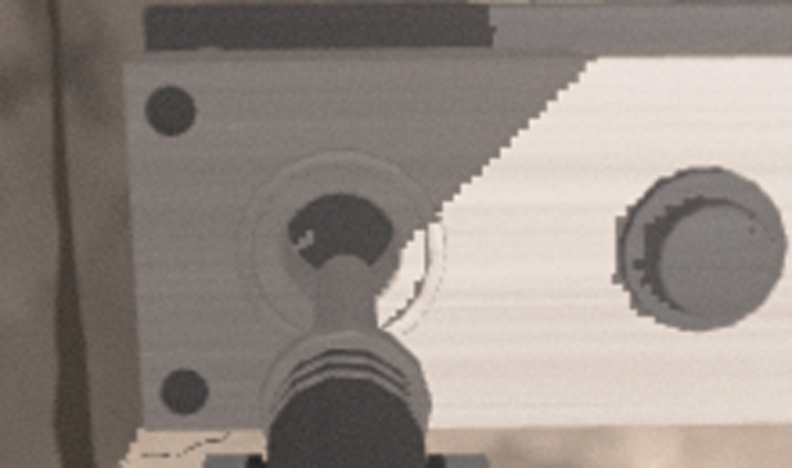

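View pics/w7e.png

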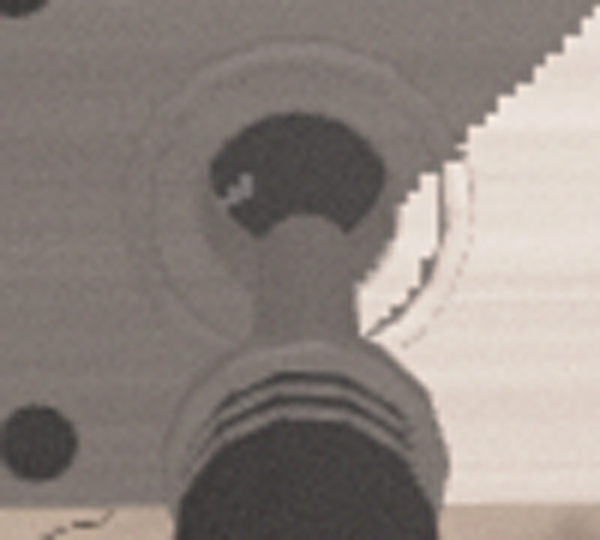

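View pics/s7c.png

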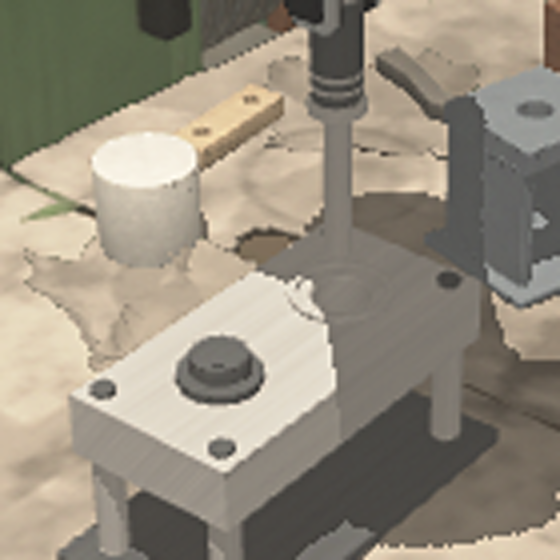

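Run:
```python
from fit import *
c=imaging.calibration("wrist")
s=r.sense();tp=s["tool_pos"];print(tp)
for dy in(320,319.5): print("rim->bore x",onz(c,(dy,208.4),.09)+[.013,0,0],"ring",onz(c,(dy,196.25),.0915)+[.0235,0,0])
print("tip",onz(c,(320.4,225.2),tp[2]-.1085)+[.006,0,0])
print(rodpred(c,tp[0],tp[1],tp[2]-.1085).round(1))
cs=imaging.calibration("scene")
S=lambda x,y:(230+(x+.5)/4-.5,170+(y+.5)/4-.5)
print("scene ring",S(341,289),proj(cs,[.5124,.3005,.0915]),"stem",S(338,150),S(340,240),proj(cs,[[tp[0],tp[1],tp[2]-.1085+.05],[tp[0],tp[1],tp[2]-.1085+.02]]))
```

```text
[0.51221925 0.30156528 0.2222204 ]
rim->bore x [0.51255987 0.30101609 0.09      ] ring [0.5131206  0.30100993 0.0915    ]
rim->bore x [0.51256041 0.30062023 0.09      ] ring [0.51312112 0.3006197  0.0915    ]
tip [0.51341328 0.30136083 0.1137204 ]
[320.7 223.6 244.7 320.7 320.6 350.3  58.9]
scene ring (314.875, 241.875) [[314.07064501 242.79835795]] stem (314.125, 207.125) (314.625, 229.625) [[313.59670238 207.14266005]
 [313.66652478 222.42798967]]
```

Rod and bore axes agree to within about 1 mm, against 7 mm of radial clearance. I'll descend in chunks and correct any drift.

```bash
python3 -m handwheel '[[1,[0,-0.05,-0.8],[0,0,0]],[1,[0,0,-0.8],[0,0,0]],[1,[0,0,-0.8],[0,0,0]],[1,[0,0,0],[0,0,0]],[1,[0,0,0],[0,0,0]]]'
python3 - <<'E'
from h import *
from scipy.spatial.transform import Rotation as R
s=r.sense();print(s['tool_pos'],s['wrist_force'],R.from_quat(s['orientation']).as_matrix().round(4)[:,1:].tolist())
E
```

```text
time: 10.5
tool_pos: [0.5119, 0.3008, 0.1954]
orientation: [-0.0, 1.0, -0.0, -0.0]
wrist_force: [0.6, -0.4, -0.6]
width: 0.233
[0.51188054 0.30078194 0.19543405] [ 0.63284726 -0.41128054 -0.55616518] [[-0.0002, -0.0007], [1.0, -0.0002], [-0.0002, -1.0]]
```

```bash
python3 -m handwheel '[[1,[0.05,0,-0.8],[0,0,0]],[1,[0,0,-0.8],[0,0,0]],[1,[0,0,-0.8],[0,0,0]],[1,[0,0,-0.4],[0,0,0]],[1,[0,0,0],[0,0,0]],[1,[0,0,0],[0,0,0]]]'
python3 - <<'E'
from h import *
from scipy.spatial.transform import Rotation as R
s=r.sense();print(s['tool_pos'],s['wrist_force'],R.from_quat(s['orientation']).as_matrix().round(4)[:,1:].tolist())
im=imaging.capture("wrist")[:,:,::-1]; cv2.imwrite("pics/w8.png",cv2.resize(im[180:330,230:430],None,fx=4,fy=4,interpolation=cv2.INTER_CUBIC))
im=imaging.capture("scene")[:,:,::-1]; cv2.imwrite("pics/s8.png",cv2.resize(im[180:340,230:370],None,fx=3.7,fy=3.7,interpolation=cv2.INTER_CUBIC))
E
```

```text
time: 11.1
tool_pos: [0.5123, 0.3007, 0.1646]
orientation: [-0.0, 1.0, -0.0, -0.001]
wrist_force: [-0.5, 0.3, -1.4]
width: 0.226
[0.51233889 0.30070474 0.16464229] [-0.48211266  0.25354301 -1.39265704] [[-0.0002, -0.001], [1.0, -0.0006], [-0.0006, -1.0]]
```

View pics/w8.png

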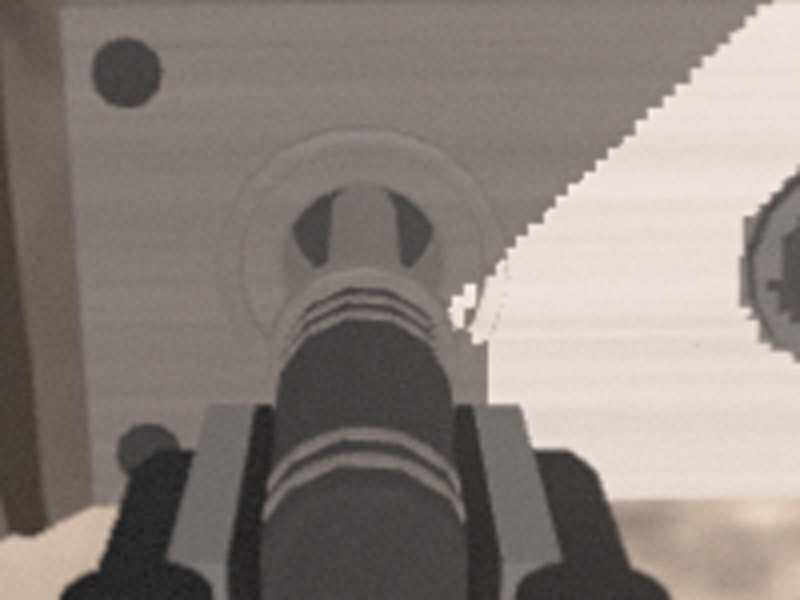

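View pics/s8.png

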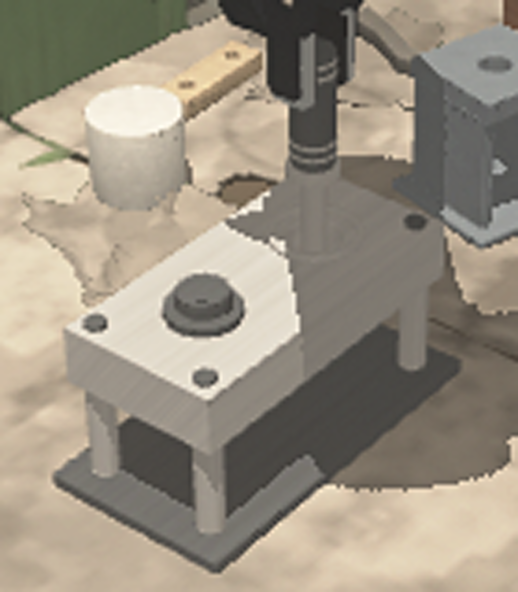

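The stem is inside the bore and centred: stem column 363, ring centre column 363.5 in the crop. I'll continue for the remaining 26 mm.

```bash
python3 - <<'E'
from h import *
c=imaging.calibration("wrist");print(onz(c,(230+364/4-.5,225.4),.09)+[.013,0,0], r.sense()["tool_pos"])
E
python3 -m handwheel '[[1,[0.03,0,-0.7],[0,0,0]],[1,[0,0,-0.7],[0,0,0]],[1,[0,0,-0.6],[0,0,0]],[1,[0,0,-0.3],[0,0,0]],[1,[0,0,0],[0,0,0]],[1,[0,0,0],[0,0,0]],[1,[0,0,0],[0,0,0]]]'
python3 - <<'E'
from h import *
from scipy.spatial.transform import Rotation as R
s=r.sense();print(s['tool_pos'],s['wrist_force'],R.from_quat(s['orientation']).as_matrix().round(4)[:,1:].tolist())
E
```

```text
[0.51239464 0.30063065 0.09      ] [0.51239907 0.30082754 0.1648759 ]
time: 11.9
tool_pos: [0.5129, 0.3009, 0.1401]
orientation: [-0.0, 1.0, 0.0, -0.0]
wrist_force: [-0.3, 0.3, -1.3]
width: 0.224
[0.51287087 0.30085038 0.14009498] [-0.28223685  0.28528278 -1.32002939] [[-0.0002, -0.0002], [1.0, 0.0001], [0.0001, -1.0]]
```

```bash
python3 -m handwheel '[[1,[-0.03,0,-0.12],[0,0,0]],[1,[0,0,0],[0,0,0]],[1,[0,0,0],[0,0,0]],[1,[0,0,0],[0,0,0]]]'
python3 - <<'E'
from h import *
s=r.sense();t=s['tool_pos'];print(t,s['joint_vel'].round(4))
im=imaging.capture("wrist")[:,:,::-1]; cv2.imwrite("pics/w9.png",cv2.resize(im[180:330,230:430],None,fx=4,fy=4,interpolation=cv2.INTER_CUBIC))
im=imaging.capture("scene")[:,:,::-1]; cv2.imwrite("pics/s9.png",cv2.resize(im[190:280,260:370],None,fx=6,fy=6,interpolation=cv2.INTER_CUBIC))
cs=imaging.calibration("scene"); tz=t[2]-.1085
q=proj(cs,[[t[0],t[1],tz+.07],[t[0],t[1],tz+.076],[.5126,.3008,.09]]);print(q,(q-[260,190]+.5)*6-.5)
print(r.sense()["tool_pos"])
E
```

```text
time: 12.3
tool_pos: [0.5128, 0.3011, 0.1395]
orientation: [-0.0, 1.0, 0.0, 0.0]
wrist_force: [-0.8, 0.3, -0.1]
width: 0.228
[0.51284979 0.30112817 0.13949249] [-0.      0.0003  0.0007  0.002   0.0005 -0.0012]
[[313.61848877 238.30066061]
 [313.60459166 235.39144412]
 [313.87502603 243.5498775 ]] [[324.21093259 292.30396363]
 [324.12754998 274.84866472]
 [325.7501562  323.79926502]]
[0.51286246 0.30112637 0.13949548]
```

View pics/w9.png

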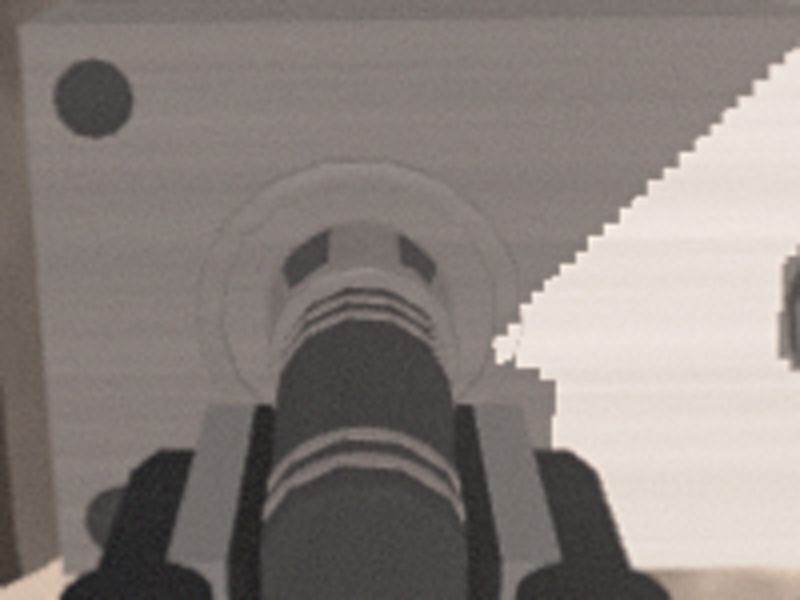

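View pics/s9.png

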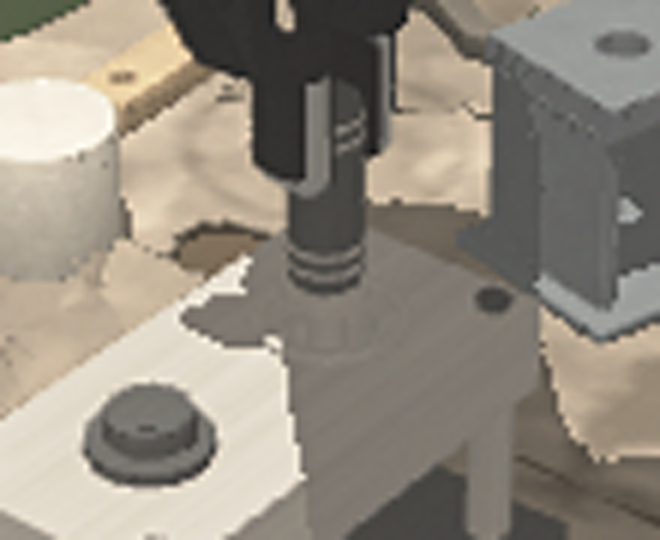

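```bash
python3 - <<'E'
from h import *
c=imaging.calibration("wrist");print(onz(c,(230+361/4-.5,235.1),.09)+[.013,0,0],onz(c,(230+361/4-.5,180+162/4-.5),.0915)+[.0235,0,0])
E
python3 -m handwheel '[[1,[-0.03,-0.05,-0.12],[0,0,0]],[1,[0,0,0],[0,0,0]],[1,[0,0,0],[0,0,0]],[1,[0,0,0],[0,0,0]],[1,[0,0,0],[0,0,0]],[1,[0,0,0],[0,0,0]]]'
python3 - <<'E'
from h import *
a=r.sense();print(a["tool_pos"],a["joint_vel"].round(4),a["wrist_force"])
imaging.capture("scene");a=r.sense();print(a["tool_pos"],a["joint_vel"].round(4))
im=imaging.capture("wrist")[:,:,::-1]; cv2.imwrite("pics/w10.png",cv2.resize(im[180:330,230:430],None,fx=4,fy=4,interpolation=cv2.INTER_CUBIC))
E
```

```text
[0.51236642 0.30062246 0.09      ] [0.51371453 0.30061903 0.0915    ]
time: 13.0
tool_pos: [0.5125, 0.3006, 0.1382]
orientation: [-0.0, 1.0, 0.001, 0.0]
wrist_force: [0.9, 0.9, -2.3]
width: 0.231
[0.51254402 0.30059519 0.13821608] [-0.0006  0.0001  0.0007  0.0029  0.0007  0.0003] [ 0.89524846  0.89345784 -2.28315294]
[0.51254824 0.30059142 0.13820951] [-0.0002  0.0002 -0.0013  0.0013 -0.0003  0.0004]
```

View pics/w10.png

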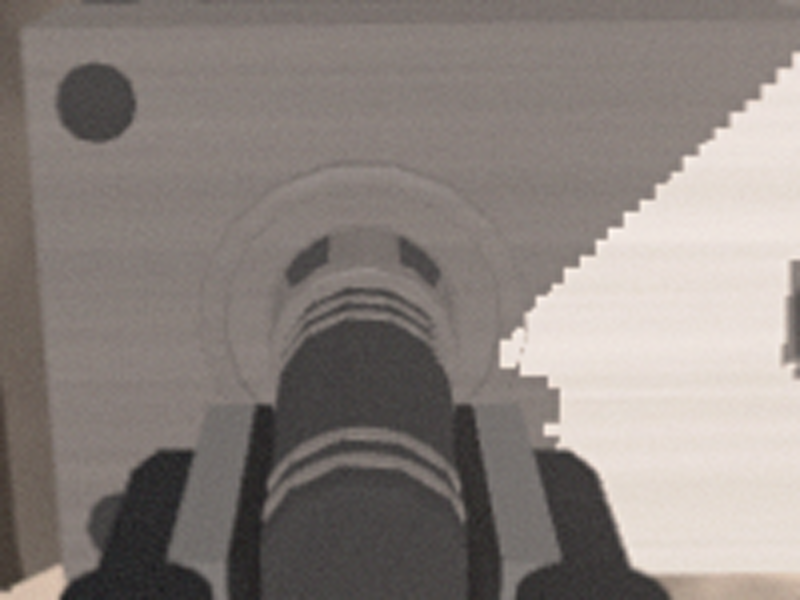

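The rod is symmetric in the bore mouth (stem column 363, ring centre about 362), still and upright, with the collar about 10 mm above the plate. I'm handing in.

```bash
python3 -c "
from plant import hand_in
print(hand_in())"
```

```text
the job is handed in; nothing more can be done
None
```

I gripped the dark grey probe by its handle, lifted it out of the stand and lowered it through the open bore (bore_b, the one with the ring). I then handed the job in at about 13 s of the 48 s allowed. The blue look-alike was left alone, and I moved nothing near the loose parts, though I did not measure them again at the end.

**Centring:** the TCP ended at (0.5125, 0.3006), against a bore axis of about (0.5124, 0.3006) seen by the wrist camera. The rod in the hand was within about 1 mm of the TCP.

**Tilt:** the tool was within about 0.1° of vertical. The rod in the hand was within about 0.7° of upright in the wrist-camera fit made above the bore.

**Collar height:** about 10 mm above the plate, worked out from the TCP height. The scene picture suggested it could be about 1 mm higher.

**At rest and contact:** joint speeds were below 0.003 rad/s. The wrist force was only noise plus the rod's weight, with no sign of contact.

**Disagreement:** the top camera and the first wrist view put the bore's y at 0.299–0.2995, while the later close wrist views gave about 0.3006–0.301. I used the close views because they show rod and bore in the same picture.

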